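# Heft three closed canisters and put the 500 g check weight on the balance

## Task

Three identical closed canisters in the rack hold a 500 g, a 200 g and a 100 g check weight, and nothing on the outside tells which is which. Heft them by their cover knobs to find the heaviest and open only that one: press its bayonet cover down, turn it a quarter turn anticlockwise, lift it off and stand it right way up on the bench. Lift out the 500 g weight, set it gently on the balance's pan, and leave all three canisters seated in their own rack wells.

Things in the scene. Friction and masses are not known exactly. Their poses are not given: they have to be found in the camera images.
- rack: white block fixed to the bench, 94 (x) by 268 (y) by 22 mm high, origin under its centre. Three square wells at its y = +84, 0, -84 mm, 62 mm wide, 16 mm deep (floor 6 mm above the bench), hold the canisters' feet with 2 mm play and stop them turning; lifted under 15 mm a canister is still guided. The bench on its -x side, 60 to 140 mm from its middle line, is free along the middle 160 mm.
- canister_1: one of three identical closed canisters: aluminium base, round, 64 mm wide, on a 58 mm square foot in the rack; origin under its centre, axes as the rack's. Base and cover weigh about 0.43 kg. Inside, on a floor 8 mm above the origin, stands one unseen steel check weight: 500, 200 or 100 g, drawn anew each time. Opened, it has a round neck, bore 41 mm, rim 46 mm above the origin.
- canister_2: as canister 1. The 500 g weight, wherever it is, stands in the bore with 1.5 mm play all round. It is 72 mm tall: body 38 mm wide up to 50 mm, thin neck, round knob 22 mm wide from 58 to 72 mm above its underside. So in a base its body ends 58 mm, and its knob spans 66 to 80 mm, above the canister's origin.
- canister_3: as canister 1. The 200 g and 100 g weights have the same form as the 500 g one but are 53 and 42 mm tall.
- cover_1: bayonet cover of canister 1: steel bell 64 mm wide, 60 mm high, origin at the centre of its lower rim, 31 mm above the canister's origin when closed. On top a black ribbed round knob, 30 mm wide, 60 to 82 mm above the origin, by which a closed canister can be lifted. A small black index rib beside the knob points along the cover's -x; closed, that is the rack's -x. Mass 0.2 kg.
- cover_2: bayonet cover of canister 2, as cover 1. All covers open alike: press down 5 mm against the sprung gasket (at least 3.5 mm; 4 N rising to about 9 N, hard stop at 6 mm), keep it down and turn anticlockwise seen from above by about 80 degrees (free from 65 to 95, then a stop), lift straight up; 55 mm of rise clears the 500 g weight's knob. Unpressed, it cannot turn.
- cover_3: bayonet cover of canister 3, as cover 1.
- balance_pan (a joint): how far the round pan of the compact bench balance (white, 150 x 130 x 38 mm, fixed) has sunk on its spring, in m: 0 empty, 0.0020 with 500 g, 0.0008 with 200 g, hard stop 0.009. Beyond 0.006 it is overloaded.
- pan_top (a point): centre of the top of the balance's round steel pan, 86 mm wide, 53 mm above the bench when empty.
Mind the look-alikes: they are no part of the job. What is shaped like the cover_2 but orange is not meant.

How it is judged:
On the way, in this order (a step that is already met when the one before it is completed fails the run):
1. a canister has been lifted off its seat to feel its weight (z of any of canister_1, canister_2, canister_3 in the frame of rack above 0.009 m), for 0.2 s.
2. one cover has been freed and lifted clear of its canister ((z of cover_1 in the frame of canister_1 above 0.075 m or z of cover_2 in the frame of canister_2 above 0.075 m or z of cover_3 in the frame of canister_3 above 0.075 m)), for 0.1 s.
At the end, for the whole second after the job is handed in: only the 500 g weight rests on the pan (sunk 1.86 to 2.14 mm), still; every canister stands upright (0.06 rad) in its well, within 7 mm of its start; the opened cover stands right way up on the bench; the other two covers are still locked on (turned under 0.4 rad) (value of joint balance_pan between 0.00186 and 0.00214 m and velocity of joint balance_pan below 0.002 m/s and distance of each of canister_1, canister_2, canister_3 from where it was at the start of the episode below 0.007 m and angle between each of canister_1, canister_2, canister_3's own z axis and vertical below 0.06 rad and ((distance between cover_1 and canister_1 below 0.034 m and angle between the x axis of cover_1 and the x axis of canister_1, either way round below 0.4 rad) or (height (world z) of cover_1 below 0.004 m and angle between cover_1's own z axis and vertical below 0.06 rad and linear speed of cover_1 below 0.02 m/s)) and ((distance between cover_2 and canister_2 below 0.034 m and angle between the x axis of cover_2 and the x axis of canister_2, either way round below 0.4 rad) or (height (world z) of cover_2 below 0.004 m and angle between cover_2's own z axis and vertical below 0.06 rad and linear speed of cover_2 below 0.02 m/s)) and ((distance between cover_3 and canister_3 below 0.034 m and angle between the x axis of cover_3 and the x axis of canister_3, either way round below 0.4 rad) or (height (world z) of cover_3 below 0.004 m and angle between cover_3's own z axis and vertical below 0.06 rad and linear speed of cover_3 below 0.02 m/s)) and height (world z) of any of cover_1, cover_2, cover_3 below 0.004 m); the robot touches nothing.
It fails at once if a second canister is opened ((distance between cover_1 and canister_1 above 0.05 m and distance between cover_2 and canister_2 above 0.05 m) or (distance between cover_1 and canister_1 above 0.05 m and distance between cover_3 and canister_3 above 0.05 m) or (distance between cover_2 and canister_2 above 0.05 m and distance between cover_3 and canister_3 above 0.05 m)).
It fails at once if the balance is overloaded (pan sunk more than 6 mm): weight dropped or pressed on it (value of joint balance_pan above 0.006 m).
It also fails if it takes over 72 s, if anything falls off the work surface, if the arm or the gripper's body presses on something with over 40 N, if the wrist force passes 120 N, or if a joint passes its speed limit or range.

## Robot

A 6-joint arm with a two-finger parallel gripper is mounted at the origin on a cart in front of the work surface, level with it; the furniture and walls round the work are solid. World frame = base frame: x ahead of the robot, y to its left, z up, the work surface at z = 0. Lengths are in m, angles in rad, forces in N, time in s.
With the tool pointing down it reaches from about 0.375 to 0.975 m from the base axis. Payload 3.8 kg.
Tool frame: the origin (TCP) lies midway between the tips of the shut fingers; the grasp point (between the pads) lies 19 mm behind it; z points along the fingers, y is the line along which they close (so a half turn about z gives the same grasp; the last joint's range is limited). The gripper opens to 85 mm and grips with 20 to 120 N. Pads are 22 mm wide; open, the fingers measure 114 mm over their backs; the gripper's body (76 mm by 85 mm) begins 54 mm behind the grasp point. The pads swing forward as they close: fully open they stand 13 mm farther back than shut.
Start: joints at [-1.269, 0.264, 1.604, -0, 1.274, -0.037], TCP at [0.224, -0.637, 0.231] pointing down, gripper open.
Joint ranges: [-2.63, 2.63], [-0.94, 2.18], [0.31, 2.57], [-1.31, 4.45], [0, 2.66], [-2.55, 2.55]. Speed limits (rad/s): [2.57, 2.57, 3.14, 3.14, 3.14, 3.14].

## Interface

Orientations are given as a rotation vector (axis times angle).
In Python, from workcell import bot, read_camera, camera_info, ticket gives the robot as it stands.
- The arm moves only by the tool servo_tool, never from a script. Its argument "targets" is a list of rows, each an object of numbers: "hand": the closure, from -1 (fully open) to 1 (shut); "x", "y", "z": the shift along the tool's x, y, z as a fraction of full scale; "roll": the turn about the tool's z as a fraction of full scale. In form: [{"hand": .., "x": .., "y": .., "z": .., "roll": ..}, ...]. A call has 1 to 10 rows; each row is the pose to reach, as a shift and turn from the pose commanded when the call began, along the tool's axes at that moment, turning the shorter way round; what a row does not reach only later rows make up. Full scale, the value 1, is 50 cm for a shift and 180 degrees for a turn. A row lasts 1/12 s, in which the tool goes at most 41.7 mm and 7.16 degrees, less where a joint would pass 70% of its speed; a pose out of reach is approached as far as the arm can. A call with a number of a shift or a turn outside -1 to 1 is refused whole. A call with a gripper value outside its range is refused whole. The fingers move at their own pace and stop on an object; "grip_force" is the grip in N (left out, the last holds). Time passes only in rows, so rows that repeat a pose let the fingers close. It gives the time, the measured TCP pose, the force, the opening and the grip force at its end, in the units of the state.
- bot.read_state(): the state, without advancing time (a new reading comes with each control period).
- read_camera(name): name is "scene" or "top" or "wrist"; returns the picture (384x512x3 uint8, red, green, blue); there is no depth.
- camera_info(name): a dict with "fx", "fy", "cx", "cy" (pixels), "eye" and "orientation" of the camera in the world; the wrist camera has in their place "T_tool_cam" (4x4, takes a point from camera to tool coordinates, whose origin is the TCP and whose axes are the flange's). Camera axes: x right, y down, z forward; pixel columns grow to the right and rows downward; lengths in m; the calibration is good to about 2 mm. A picture is of the moment at which its call begins: read the wrist's pose just before it. camera_info takes no time and is no camera call.
- ticket.finish_job(): hands the job in; it is judged then, once.
The state is a dict: "time": time; "q": joint angles; "joint_vel": joint speeds; "joint_torque": joint torques, N m; "tool_pos": TCP position; "tcp_rot": TCP orientation; "wrist_force": force on the tool from outside, world axes, zero at the start; "torque": the same for the moment, N m; "width": opening from 0.0 (shut) to 1.0 (fully open); "grip_force": force on a finger pad.
Only numpy, scipy, OpenCV 4.12 (cv2) and the standard library are available. Lean on these libraries where they do the work, as an engineer would, in place of code of your own. Each camera call takes 0.05 s, during which the arm holds its last target. There are 200 camera calls.

## Working session

There is one attempt and no reset: what is moved stays moved. The work goes in short steps, Python scripts to look and compute and a tool call to move; the robot and the scene stay as the last step left them, time stands still between calls to the robot, and variables do not carry over. Pictures are saved under pics/ and viewed, at most 10 in all, crops included, and the job is handed in when it is done.

Besides the shell and the picture viewer there is one more tool, called after "Call:" as name(argument=value, ...), one argument or row to a line, values as JSON. servo_tool: Moves the arm, as the interface text tells. Its arguments: {"type":"object","properties":{"targets":{"type":"array"},"grip_force":{"type":"number"}},"required":["targets"]}

```bash
mkdir -p pics
python3 - <<'E'
from workcell import bot, read_camera, camera_info
import cv2,numpy as np
print(bot.read_state())
for n in ("scene","top","wrist"):
    print(n,camera_info(n))
a=read_camera("scene");b=read_camera("top")
np.save("scene0.npy",a);np.save("top0.npy",b)
cv2.imwrite("pics/a.png",cv2.cvtColor(a,cv2.COLOR_RGB2BGR));cv2.imwrite("pics/b.png",cv2.cvtColor(b,cv2.COLOR_RGB2BGR))
E
```

```text
{'time': 0.0, 'q': array([-1.26891231e+00,  2.64769562e-01,  1.60537893e+00, -2.05849404e-05,
        1.27367840e+00, -3.68792465e-02]), 'joint_vel': array([ 4.52179287e-04,  4.09595411e-04,  1.12921154e-03, -6.24711256e-05,
        3.01326430e-04, -2.17223720e-04]), 'joint_torque': array([ 3.97270969e-04, -5.15107799e+01, -3.67317116e+01,  8.80017637e-05,
        1.29002100e-02,  1.30745966e-05]), 'tool_pos': array([ 0.22410545, -0.63594137,  0.2299483 ]), 'tcp_rot': array([-3.09445191e+00, -5.29223725e-01,  4.93948610e-04]), 'wrist_force': array([-0.05307167, -0.49126585, -0.24769404]), 'torque': array([ 0.07193883, -0.01457035,  0.00029926]), 'grip_force': 0.0, 'width': 0.9987888179312833}
scene {'fx': 380.42072253658637, 'fy': 380.42072253658637, 'cx': 254.2765367667533, 'cy': 188.2033706427864, 'eye': array([ 0.13564903, -0.63923159,  0.52051525]), 'orientation': array([-2.05125095,  0.57560946, -0.3463585 ])}
top {'fx': 376.29111770903114, 'fy': 376.29111770903114, 'cx': 256.36608705873795, 'cy': 192.46614333916816, 'eye': array([ 0.41668829, -0.00792165,  0.90728207]), 'orientation': array([-2.14800343,  2.13060517, -0.15636199])}
wrist {'fx': 297.7635718482586, 'fy': 297.7635718482586, 'cx': 250.56021538654474, 'cy': 190.1561035978417, 'T_tool_cam': array([[-9.39448545e-04, -9.46561365e-01, -3.22522401e-01,
         8.35505619e-02],
       [ 9.99999493e-01, -7.72421156e-04, -6.45859151e-04,
        -6.64637893e-04],
       [ 3.62222193e-04, -3.22522844e-01,  9.46561611e-01,
        -1.43886056e-01],
       [ 0.00000000e+00,  0.00000000e+00,  0.00000000e+00,
         1.00000000e+00]])}
```

View pics/a.png

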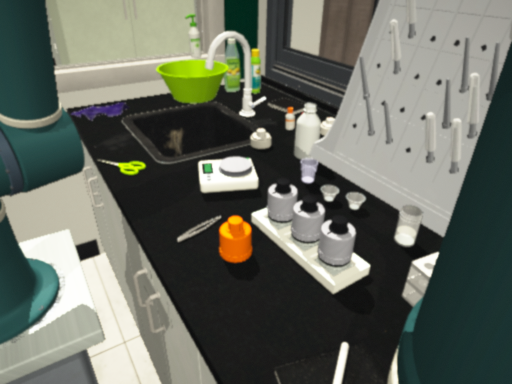

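View pics/b.png

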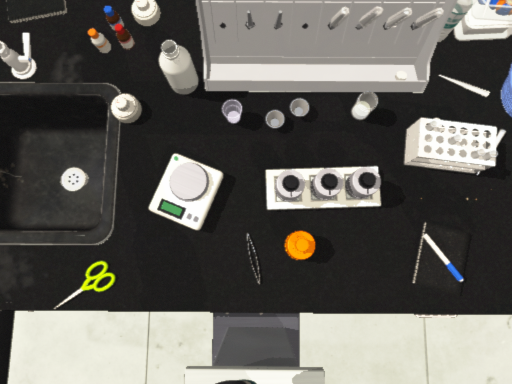

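Scene: three canisters in the rack (scene px ~(282,200), (308,220), (338,243)), the orange decoy beside the rack, and the balance at scene (228,173). Top view: rack about (323,187), knobs (291,183), (328,182), (366,181), pan (188,182), decoy (300,245).

```bash
cat > h.py <<'E'
import numpy as np,cv2
from scipy.spatial.transform import Rotation as R
from workcell import bot, read_camera, camera_info
def cam(n,st=None):
    c=camera_info(n)
    if n=="wrist":
        T=np.eye(4);T[:3,:3]=R.from_rotvec(st['tcp_rot']).as_matrix();T[:3,3]=st['tool_pos']
        T=T@c['T_tool_cam'];return c,T[:3,3],T[:3,:3]
    return c,np.array(c['eye']),R.from_rotvec(c['orientation']).as_matrix()
def ray(C,u,v):
    c,e,M=C;d=M@np.array([(u-c['cx'])/c['fx'],(v-c['cy'])/c['fy'],1]);return e,d/np.linalg.norm(d)
def onz(C,u,v,z):
    e,d=ray(C,u,v);return e+d*(z-e[2])/d[2]
def tri(rays):
    A=sum(np.eye(3)-np.outer(d,d) for e,d in rays);b=sum((np.eye(3)-np.outer(d,d))@e for e,d in rays)
    p=np.linalg.solve(A,b);return p,[np.linalg.norm(np.cross(p-e,d)) for e,d in rays]
def proj(C,p):
    c,e,M=C;q=M.T@(np.array(p)-e);return np.array([c['fx']*q[0]/q[2]+c['cx'],c['fy']*q[1]/q[2]+c['cy']])
E
python3 - <<'E'
from h import *
T=cam("top");S=cam("scene")
a=np.load("top0.npy");b=np.load("scene0.npy")
g=cv2.cvtColor(a,cv2.COLOR_RGB2GRAY)
m=(g[160:215,255:390]>90).astype(np.uint8)
cs,_=cv2.findContours(m,cv2.RETR_EXTERNAL,2)
c=max(cs,key=cv2.contourArea)+[255,160]
r=cv2.minAreaRect(c);print("rack rect",r)
for q in cv2.boxPoints(r): print(q,onz(T,*q,.022).round(4))
def dark(img,x0,x1,y0,y1,th,lo,hi):
    g=cv2.cvtColor(img,cv2.COLOR_RGB2GRAY)[y0:y1,x0:x1]
    n,l,s,ce=cv2.connectedComponentsWithStats((g<th).astype(np.uint8))
    return [(ce[i]+[x0,y0],s[i]) for i in range(1,n) if lo<s[i][4]<hi]
print("top dark",[(c.round(1),s[2:]) for c,s in dark(a,265,385,165,205,60,60,900)])
print("scene dark",[(c.round(1),s[2:]) for c,s in dark(b,255,370,170,270,60,20,900)])
o=np.hstack([cv2.resize(a[140:260,140:400],None,fx=3,fy=3,interpolation=2)])
cv2.imwrite("pics/c.png",o[:,:,::-1])
cv2.imwrite("pics/d.png",cv2.resize(b[150:290,190:380],None,fx=4,fy=4,interpolation=2)[:,:,::-1])
E
```

```text
rack rect ((322.7904968261719, 187.3593292236328), (40.87967300415039, 114.90547943115234), 88.12212371826172)
[264.69882 168.81316] [ 0.6102 -0.0212  0.022 ]
[379.54257 165.04778] [ 0.6214 -0.2971  0.022 ]
[380.88217 205.9055 ] [ 0.5226 -0.2962  0.022 ]
[266.03842 209.67088] [ 0.5115 -0.0249  0.022 ]
top dark [(array([305. , 165.9]), array([108,   5, 249], dtype=int32)), (array([382.1, 182.3]), array([  8,  40, 184], dtype=int32)), (array([329. , 181.3]), array([ 15,  16, 185], dtype=int32)), (array([366.8, 179.9]), array([ 16,  16, 192], dtype=int32)), (array([290.5, 182.9]), array([ 16,  15, 184], dtype=int32))]
scene dark []
```

View pics/c.png

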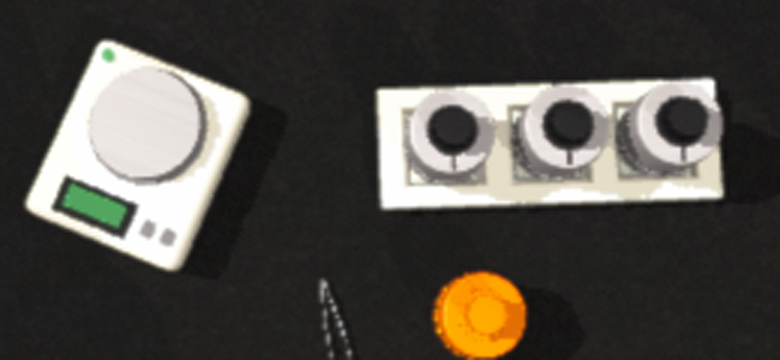

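View pics/d.png

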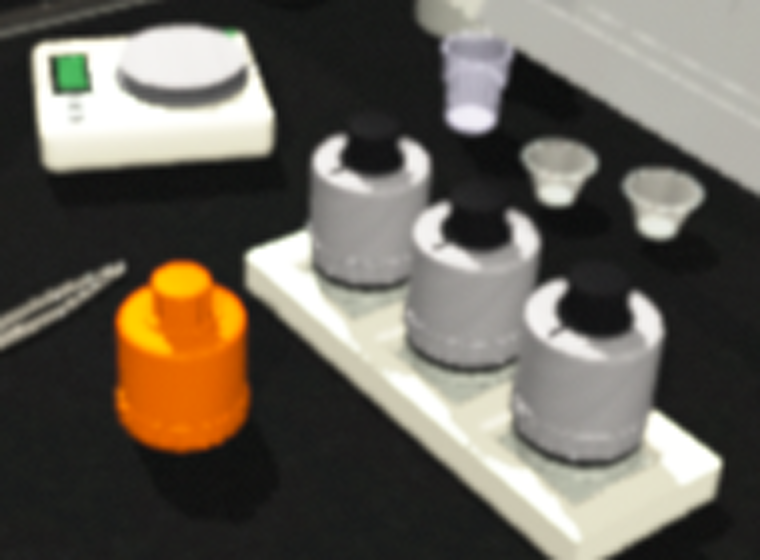

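The crops show knob tops at crop-c (452,130), (568,123), (684,118) with index ribs pointing down (-x), and pan centre about (147,123). In scene crop d the knob tops are at (375,128), (482,195), (598,275) and the pan at (183,60).

Run:
```python
from h import *
T=cam("top");S=cam("scene")
t=lambda x,y:(x/3+140-.33,y/3+140-.33); s=lambda x,y:(x/4+190-.4,y/4+150-.4)
a=np.load("top0.npy")
for kt,ks in (((290.5,182.5),(375,128)),((329,181),(482,195)),((366.8,179.7),(598,275))):
    p,r=tri([ray(T,*kt),ray(S,*s(*ks))]);print("knob",p.round(4),np.round(r,4),onz(T,*kt,.115).round(4))
p,r=tri([ray(T,*t(146,123)),ray(S,*s(183,60))]);print("pan",p.round(4),np.round(r,4),onz(T,*t(146,123),.053).round(4))
for q in ((382,208),(722,198),(378,88),(714,79)): print("rack corner",onz(T,*t(*q),.022).round(4))
p,r=tri([ray(T,*t(485,313)),ray(S,*s(182,275))]);print("orange",p.round(4),np.round(r,4))
st=bot.read_state();M=R.from_rotvec(st['tcp_rot']).as_matrix();print(M.round(3),st['time'])
```

```text
knob [ 0.5625 -0.0764  0.1155] [0.0025 0.0025] [ 0.5603 -0.0751  0.115 ]
knob [ 0.567  -0.1591  0.1168] [0.0036 0.0036] [ 0.5642 -0.1574  0.115 ]
knob [ 0.57   -0.2397  0.1166] [0.0032 0.0032] [ 0.5677 -0.2382  0.115 ]
pan [0.5762 0.1556 0.0489] [0.0014 0.0014] [0.5741 0.1555 0.053 ]
rack corner [ 0.5131 -0.0272  0.022 ]
rack corner [ 0.5232 -0.2949  0.022 ]
rack corner [ 0.6097 -0.0236  0.022 ]
rack corner [ 0.619  -0.2925  0.022 ]
orange [ 0.4318 -0.1012  0.0825] [0.0011 0.0011]
[[ 0.943  0.332 -0.001]
 [ 0.332 -0.943  0.002]
 [ 0.    -0.002 -1.   ]] 0.1
```

Call:
servo_tool(
  targets=[
    {"hand": -1,"x": 0.961,"y": -0.671,"z": -0.04,"roll": -0.404},
    {"hand": -1,"x": 0.961,"y": -0.671,"z": -0.04,"roll": -0.404},
    {"hand": -1,"x": 0.961,"y": -0.671,"z": -0.04,"roll": -0.404},
    {"hand": -1,"x": 0.961,"y": -0.671,"z": -0.04,"roll": -0.404},
    {"hand": -1,"x": 0.961,"y": -0.671,"z": -0.04,"roll": -0.404},
    {"hand": -1,"x": 0.961,"y": -0.671,"z": -0.04,"roll": -0.404},
    {"hand": -1,"x": 0.961,"y": -0.671,"z": -0.04,"roll": -0.404},
    {"hand": -1,"x": 0.961,"y": -0.671,"z": -0.04,"roll": -0.404},
    {"hand": -1,"x": 0.961,"y": -0.671,"z": -0.04,"roll": -0.404},
    {"hand": -1,"x": 0.961,"y": -0.671,"z": -0.04,"roll": -0.404},
  ],
  grip_force=80,
)

```text
time: 0.93
tool_pos: [0.4676, -0.2963, 0.2452]
tcp_rot: [-2.194, -2.248, 0.0]
wrist_force: [0.7, -0.3, -0.2]
width: 0.999
grip_force: 0.0
```

Call:
servo_tool(
  targets=[
    {"hand": -1,"x": 0.267,"y": 0.203,"z": -0.01,"roll": -0.003},
    {"hand": -1,"x": 0.267,"y": 0.203,"z": -0.01,"roll": -0.003},
    {"hand": -1,"x": 0.267,"y": 0.203,"z": -0.01,"roll": -0.003},
    {"hand": -1,"x": 0.267,"y": 0.203,"z": -0.01,"roll": -0.003},
    {"hand": -1,"x": 0.267,"y": 0.203,"z": -0.01,"roll": -0.003},
    {"hand": -1,"x": 0.267,"y": 0.203,"z": -0.01,"roll": -0.003},
  ],
)

```text
time: 1.43
tool_pos: [0.5669, -0.1608, 0.2499]
tcp_rot: [-2.185, -2.256, 0.001]
wrist_force: [-0.7, -0.1, 0.5]
width: 1.002
grip_force: 0.0
```

Run:
```python
from h import *
st=bot.read_state();b=read_camera("wrist");np.save("w1.npy",b)
import pickle;pickle.dump(st,open("w1.pkl","wb"))
print(st['tool_pos'],st['tcp_rot'],st['wrist_force'],np.abs(st['joint_vel']).max())
C=cam("wrist",st)
for p in ((.563,-.076,.119),(.566,-.16,.119),(.569,-.244,.119)): print(proj(C,p).round(1))
cv2.imwrite("pics/e.png",b[:,:,::-1])
```

```text
[ 0.56694025 -0.16078841  0.2498801 ] [-2.18510579e+00 -2.25589745e+00  8.45923929e-04] [-0.6956415  -0.10912805  0.45222825] 0.05473423701627288
[249.1  87.7]
[249.6 179.9]
[250.1 256.3]
```

View pics/e.png

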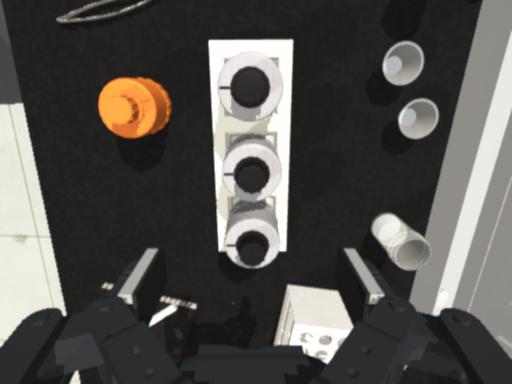

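The wrist view shows knobs about (248,87), (251,173), (251,246), rack edges at columns ~210 and ~292, and the decoy at (130,107) well left of the rack.

Run:
```python
from h import *
import pickle
st=pickle.load(open("w1.pkl","rb"));C=cam("wrist",st);T=cam("top")
b=np.load("w1.npy");g=cv2.cvtColor(b,cv2.COLOR_RGB2GRAY)
tops=[(290.5,182.5),(329,181),(366.8,179.7)]
m=(cv2.GaussianBlur(g,(3,3),0)<70).astype(np.uint8)
m=cv2.morphologyEx(m,cv2.MORPH_OPEN,np.ones((5,5),np.uint8))
n,l,s,ce=cv2.connectedComponentsWithStats(m[60:275,215:287])
for i in range(1,n):
    if 300<s[i][4]<3000:
        cs,_=cv2.findContours((l==i).astype(np.uint8),cv2.RETR_EXTERNAL,2)
        c=cs[0]+[215,60];(u,v),ax,an=cv2.fitEllipse(c);x,y,w,h=cv2.boundingRect(c)
        print("blob ellipse",round(u,1),round(v,1),np.round(ax,1),"box",x,y,w,h,"onz.119",onz(C,u,v,.119).round(4),"z.115",onz(C,u,v,.115).round(4))
        # near-edge of the knob top: bottom of the box
        k=np.argmin([abs(v-q) for q in (87,174,246)])
        p,r=tri([ray(C,u,v),ray(T,*tops[k])]);print("  tri",p.round(4),np.round(r,4))
# rack corners
m=(g[30:260,200:300]>120).astype(np.uint8)
for row in (45,65,110,125,150,180):
    c=np.where(g[row,195:310]>110)[0]+195;p1=onz(C,c[0]-.5,row,.022);p2=onz(C,c[-1]+.5,row,.022);print(row,p1.round(4),p2.round(4),((p1+p2)/2)[:2].round(4))
c=np.where(g[20:70,225]>120)[0]+20;print("top edge",onz(C,225,c[0]-.5,.022))
cv2.imwrite("pics/f.png",cv2.resize(b[30:275,200:300],None,fx=2.4,fy=2.4)[:,:,::-1])
```

```text
blob ellipse 249.6 87.2 [36.4 39.4] box 232 68 37 39 onz.119 [ 0.5635 -0.0756  0.119 ] z.115 [ 0.5634 -0.0756  0.115 ]
  tri [ 0.5632 -0.076   0.1005] [0.0005 0.0005]
blob ellipse 251.4 174.5 [32.8 33.9] box 235 158 34 34 onz.119 [ 0.5675 -0.1546  0.119 ] z.115 [ 0.5675 -0.1557  0.115 ]
  tri [ 0.5677 -0.161   0.0963] [0. 0.]
blob ellipse 256.7 212.6 [ 91.1 116.8] box 215 205 72 70 onz.119 [ 0.5741 -0.1939  0.119 ] z.115 [ 0.5742 -0.1956  0.115 ]
  tri [ 0.5876 -0.2716 -0.0371] [0.0133 0.0133]
blob ellipse 251.9 247.3 [29.2 33.3] box 237 232 31 33 onz.119 [ 0.5705 -0.2332  0.119 ] z.115 [ 0.5706 -0.2355  0.115 ]
  tri [ 0.5704 -0.242   0.1029] [0.0005 0.0005]
45 [ 0.514  -0.0314  0.022 ] [ 0.6101 -0.0285  0.022 ] [ 0.562 -0.03 ]
65 [ 0.5148 -0.0523  0.022 ] [ 0.6117 -0.0494  0.022 ] [ 0.5633 -0.0508]
110 [ 0.5165 -0.1026  0.022 ] [ 0.6131 -0.0996  0.022 ] [ 0.5648 -0.1011]
125 [ 0.5175 -0.1204  0.022 ] [ 0.6144 -0.1173  0.022 ] [ 0.566  -0.1189]
150 [ 0.5184 -0.1513  0.022 ] [ 0.6155 -0.1483  0.022 ] [ 0.5669 -0.1498]
180 [ 0.5206 -0.1908  0.022 ] [ 0.617  -0.1878  0.022 ] [ 0.5688 -0.1893]
top edge [ 0.53375993 -0.02522047  0.022     ]
```

Call:
servo_tool(
  targets=[
    {"hand": -1,"x": 0,"y": 0,"z": 0.08,"roll": 0},
    {"hand": -1,"x": 0,"y": 0,"z": 0.16,"roll": 0},
    {"hand": -1,"x": 0,"y": 0,"z": 0.23,"roll": 0},
    {"hand": -1,"x": 0,"y": 0,"z": 0.27,"roll": 0},
    {"hand": -1,"x": 0,"y": 0,"z": 0.296,"roll": 0},
    {"hand": -1,"x": 0,"y": 0,"z": 0.298,"roll": 0},
    {"hand": 1,"x": 0,"y": 0,"z": 0.298,"roll": 0},
    {"hand": 1,"x": 0,"y": 0,"z": 0.298,"roll": 0},
    {"hand": 1,"x": 0,"y": 0,"z": 0.298,"roll": 0},
    {"hand": 1,"x": 0,"y": 0,"z": 0.298,"roll": 0},
  ],
  grip_force=80,
)

```text
time: 2.32
tool_pos: [0.5677, -0.1637, 0.1037]
tcp_rot: [2.188, 2.249, 0.003]
wrist_force: [-0.0, 0.5, -0.3]
width: 0.453
grip_force: 0.0
```

Call:
servo_tool(
  targets=[
    {"hand": 1,"x": 0,"y": 0,"z": 0,"roll": 0},
    {"hand": 1,"x": 0,"y": 0,"z": 0,"roll": 0},
    {"hand": 1,"x": 0,"y": 0,"z": 0,"roll": 0},
    {"hand": 1,"x": 0,"y": 0,"z": 0,"roll": 0},
  ],
)

```text
time: 2.65
tool_pos: [0.5673, -0.1633, 0.1026]
tcp_rot: [2.189, 2.25, 0.002]
wrist_force: [1.4, -0.6, 2.9]
width: 0.313
grip_force: 78.7
```

Call:
servo_tool(
  targets=[
    {"hand": 1,"x": 0,"y": 0,"z": -0.006,"roll": 0},
    {"hand": 1,"x": 0,"y": 0,"z": -0.014,"roll": 0},
    {"hand": 1,"x": 0,"y": 0,"z": -0.022,"roll": 0},
    {"hand": 1,"x": 0,"y": 0,"z": -0.026,"roll": 0},
    {"hand": 1,"x": 0,"y": 0,"z": -0.026,"roll": 0},
    {"hand": 1,"x": 0,"y": 0,"z": -0.026,"roll": 0},
    {"hand": 1,"x": 0,"y": 0,"z": -0.026,"roll": 0},
    {"hand": 1,"x": 0,"y": 0,"z": -0.026,"roll": 0},
    {"hand": 1,"x": 0,"y": 0,"z": -0.026,"roll": 0},
    {"hand": 1,"x": 0,"y": 0,"z": -0.026,"roll": 0},
  ],
)

```text
time: 3.48
tool_pos: [0.566, -0.1629, 0.1143]
tcp_rot: [-2.19, -2.251, 0.0]
wrist_force: [0.2, -0.4, -5.9]
width: 0.312
grip_force: 79.3
```

Call:
servo_tool(
  targets=[
    {"hand": 1,"x": 0,"y": 0,"z": 0,"roll": 0},
    {"hand": 1,"x": 0,"y": 0,"z": 0,"roll": 0},
    {"hand": 1,"x": 0,"y": 0,"z": 0,"roll": 0},
  ],
)

```text
time: 3.73
tool_pos: [0.5662, -0.163, 0.1145]
tcp_rot: [2.191, 2.252, 0.0]
wrist_force: [0.5, 0.1, -5.4]
width: 0.311
grip_force: 79.2
```

Call:
servo_tool(
  targets=[
    {"hand": 1,"x": 0,"y": 0,"z": 0,"roll": 0},
    {"hand": 1,"x": 0,"y": 0,"z": 0,"roll": 0},
    {"hand": 1,"x": 0,"y": 0,"z": 0,"roll": 0},
  ],
)

```text
time: 3.98
tool_pos: [0.5662, -0.163, 0.1145]
tcp_rot: [2.191, 2.252, 0.0]
wrist_force: [-0.0, -0.4, -5.6]
width: 0.32
grip_force: 79.2
```

Reads about 5.6 N (≈0.57 kg): not the 500 g one. I'll put it down and go to the +y canister.

Call:
servo_tool(
  targets=[
    {"hand": 1,"x": 0,"y": 0,"z": 0.008,"roll": 0},
    {"hand": 1,"x": 0,"y": 0,"z": 0.016,"roll": 0},
    {"hand": 1,"x": 0,"y": 0,"z": 0.022,"roll": 0},
    {"hand": 1,"x": 0,"y": 0,"z": 0.026,"roll": 0},
    {"hand": 1,"x": 0,"y": 0,"z": 0.026,"roll": 0},
    {"hand": -1,"x": 0,"y": 0,"z": 0.026,"roll": 0},
    {"hand": -1,"x": 0,"y": 0,"z": 0.026,"roll": 0},
    {"hand": -1,"x": 0,"y": 0,"z": 0.026,"roll": 0},
    {"hand": -1,"x": 0,"y": 0,"z": 0.026,"roll": 0},
    {"hand": -1,"x": 0,"y": 0,"z": 0.0,"roll": 0},
  ],
)

```text
time: 4.82
tool_pos: [0.5642, -0.1623, 0.1122]
tcp_rot: [-2.188, -2.248, 0.003]
wrist_force: [-0.7, 1.0, -1.3]
width: 0.99
grip_force: 0.0
```

Call:
servo_tool(
  targets=[
    {"hand": -1,"x": 0,"y": 0,"z": -0.06,"roll": 0},
    {"hand": -1,"x": 0.06,"y": 0,"z": -0.08,"roll": 0},
    {"hand": -1,"x": 0.12,"y": 0,"z": -0.08,"roll": 0},
    {"hand": -1,"x": 0.17,"y": -0.001,"z": -0.06,"roll": 0},
    {"hand": -1,"x": 0.17,"y": -0.001,"z": 0,"roll": 0},
    {"hand": -1,"x": 0.17,"y": -0.001,"z": 0.024,"roll": 0},
    {"hand": -1,"x": 0.17,"y": -0.001,"z": 0.024,"roll": 0},
    {"hand": 1,"x": 0.17,"y": -0.001,"z": 0.024,"roll": 0},
    {"hand": 1,"x": 0.17,"y": -0.001,"z": 0.024,"roll": 0},
    {"hand": 1,"x": 0.17,"y": -0.001,"z": 0.024,"roll": 0},
  ],
)

```text
time: 5.65
tool_pos: [0.5646, -0.0789, 0.104]
tcp_rot: [2.191, 2.249, 0.002]
wrist_force: [-0.3, 0.5, -0.2]
width: 0.6
grip_force: 0.0
```

Call:
servo_tool(
  targets=[
    {"hand": 1,"x": 0,"y": 0,"z": 0,"roll": 0},
    {"hand": 1,"x": 0,"y": 0,"z": 0,"roll": 0},
    {"hand": 1,"x": 0,"y": 0,"z": 0,"roll": 0},
    {"hand": 1,"x": 0,"y": 0,"z": 0,"roll": 0},
    {"hand": 1,"x": 0,"y": 0,"z": 0,"roll": 0},
  ],
)

```text
time: 6.07
tool_pos: [0.5641, -0.0784, 0.1033]
tcp_rot: [2.19, 2.25, 0.001]
wrist_force: [1.1, -0.3, 2.5]
width: 0.312
grip_force: 78.8
```

Call:
servo_tool(
  targets=[
    {"hand": 1,"x": 0,"y": 0,"z": -0.006,"roll": 0},
    {"hand": 1,"x": 0,"y": 0,"z": -0.014,"roll": 0},
    {"hand": 1,"x": 0,"y": 0,"z": -0.022,"roll": 0},
    {"hand": 1,"x": 0,"y": 0,"z": -0.026,"roll": 0},
    {"hand": 1,"x": 0,"y": 0,"z": -0.026,"roll": 0},
    {"hand": 1,"x": 0,"y": 0,"z": -0.026,"roll": 0},
    {"hand": 1,"x": 0,"y": 0,"z": -0.026,"roll": 0},
    {"hand": 1,"x": 0,"y": 0,"z": -0.026,"roll": 0},
    {"hand": 1,"x": 0,"y": 0,"z": -0.026,"roll": 0},
    {"hand": 1,"x": 0,"y": 0,"z": -0.026,"roll": 0},
  ],
)

```text
time: 6.9
tool_pos: [0.563, -0.078, 0.1152]
tcp_rot: [-2.19, -2.251, 0.001]
wrist_force: [0.8, -0.2, -6.5]
width: 0.316
grip_force: 79.3
```

Call:
servo_tool(
  targets=[
    {"hand": 1,"x": 0,"y": 0,"z": 0,"roll": 0},
    {"hand": 1,"x": 0,"y": 0,"z": 0,"roll": 0},
    {"hand": 1,"x": 0,"y": 0,"z": 0,"roll": 0},
  ],
)

```text
time: 7.15
tool_pos: [0.5632, -0.078, 0.1154]
tcp_rot: [-2.191, -2.251, 0.0]
wrist_force: [0.0, 0.4, -6.6]
width: 0.312
grip_force: 79.4
```

Call:
servo_tool(
  targets=[
    {"hand": 1,"x": 0,"y": 0,"z": 0,"roll": 0},
    {"hand": 1,"x": 0,"y": 0,"z": 0,"roll": 0},
    {"hand": 1,"x": 0,"y": 0,"z": 0,"roll": 0},
  ],
)

```text
time: 7.4
tool_pos: [0.5633, -0.078, 0.1155]
tcp_rot: [-2.191, -2.252, 0.0]
wrist_force: [0.6, -0.6, -6.4]
width: 0.313
grip_force: 79.4
```

6.5 N: the 200 g one, so canister 3 should be the heavy one. I'll confirm it by hefting.

Call:
servo_tool(
  targets=[
    {"hand": 1,"x": 0,"y": 0,"z": 0.008,"roll": 0},
    {"hand": 1,"x": 0,"y": 0,"z": 0.016,"roll": 0},
    {"hand": 1,"x": 0,"y": 0,"z": 0.022,"roll": 0},
    {"hand": 1,"x": 0,"y": 0,"z": 0.026,"roll": 0},
    {"hand": 1,"x": 0,"y": 0,"z": 0.026,"roll": 0},
    {"hand": -1,"x": 0,"y": 0,"z": 0.026,"roll": 0},
    {"hand": -1,"x": 0,"y": 0,"z": 0.026,"roll": 0},
    {"hand": -1,"x": 0,"y": 0,"z": 0.026,"roll": 0},
    {"hand": -1,"x": 0,"y": 0,"z": 0.026,"roll": 0},
    {"hand": -1,"x": 0,"y": 0,"z": 0.0,"roll": 0},
  ],
)

```text
time: 8.23
tool_pos: [0.5614, -0.0777, 0.1134]
tcp_rot: [-2.188, -2.249, 0.004]
wrist_force: [-0.6, 0.3, -0.6]
width: 0.991
grip_force: 0.0
```

Call:
servo_tool(
  targets=[
    {"hand": -1,"x": 0,"y": 0,"z": -0.06,"roll": 0},
    {"hand": -1,"x": -0.06,"y": 0,"z": -0.08,"roll": 0},
    {"hand": -1,"x": -0.13,"y": 0,"z": -0.08,"roll": 0},
    {"hand": -1,"x": -0.2,"y": 0.005,"z": -0.08,"roll": 0},
    {"hand": -1,"x": -0.27,"y": 0.005,"z": -0.08,"roll": 0},
    {"hand": -1,"x": -0.33,"y": 0.005,"z": -0.07,"roll": 0},
    {"hand": -1,"x": -0.33,"y": 0.005,"z": -0.02,"roll": 0},
    {"hand": -1,"x": -0.33,"y": 0.005,"z": 0.022,"roll": 0},
    {"hand": -1,"x": -0.33,"y": 0.005,"z": 0.022,"roll": 0},
    {"hand": 1,"x": -0.33,"y": 0.005,"z": 0.022,"roll": 0},
  ],
)

```text
time: 9.07
tool_pos: [0.5693, -0.2426, 0.1038]
tcp_rot: [-2.189, -2.249, 0.001]
wrist_force: [0.3, -0.4, 0.8]
width: 0.887
grip_force: 0.0
```

Call:
servo_tool(
  targets=[
    {"hand": 1,"x": 0,"y": 0,"z": 0,"roll": 0},
    {"hand": 1,"x": 0,"y": 0,"z": 0,"roll": 0},
    {"hand": 1,"x": 0,"y": 0,"z": 0,"roll": 0},
    {"hand": 1,"x": 0,"y": 0,"z": 0,"roll": 0},
    {"hand": 1,"x": 0,"y": 0,"z": 0,"roll": 0},
    {"hand": 1,"x": 0,"y": 0,"z": 0,"roll": 0},
    {"hand": 1,"x": 0,"y": 0,"z": 0,"roll": 0},
  ],
)

```text
time: 9.65
tool_pos: [0.5714, -0.2431, 0.1056]
tcp_rot: [2.189, 2.25, 0.002]
wrist_force: [0.9, 0.2, 3.1]
width: 0.312
grip_force: 78.6
```

Call:
servo_tool(
  targets=[
    {"hand": 1,"x": 0,"y": 0,"z": -0.006,"roll": 0},
    {"hand": 1,"x": 0,"y": 0,"z": -0.014,"roll": 0},
    {"hand": 1,"x": 0,"y": 0,"z": -0.022,"roll": 0},
    {"hand": 1,"x": 0,"y": 0,"z": -0.026,"roll": 0},
    {"hand": 1,"x": 0,"y": 0,"z": -0.026,"roll": 0},
    {"hand": 1,"x": 0,"y": 0,"z": -0.026,"roll": 0},
    {"hand": 1,"x": 0,"y": 0,"z": -0.026,"roll": 0},
    {"hand": 1,"x": 0,"y": 0,"z": -0.026,"roll": 0},
    {"hand": 1,"x": 0,"y": 0,"z": -0.026,"roll": 0},
    {"hand": 1,"x": 0,"y": 0,"z": -0.026,"roll": 0},
  ],
)

```text
time: 10.48
tool_pos: [0.5702, -0.2428, 0.1172]
tcp_rot: [-2.19, -2.251, 0.0]
wrist_force: [0.0, 0.8, -9.3]
width: 0.312
grip_force: 79.5
```

Call:
servo_tool(
  targets=[
    {"hand": 1,"x": 0,"y": 0,"z": 0,"roll": 0},
    {"hand": 1,"x": 0,"y": 0,"z": 0,"roll": 0},
    {"hand": 1,"x": 0,"y": 0,"z": 0,"roll": 0},
  ],
)

```text
time: 10.73
tool_pos: [0.5704, -0.2429, 0.1175]
tcp_rot: [2.191, 2.252, 0.0]
wrist_force: [0.6, -0.3, -9.7]
width: 0.311
grip_force: 79.5
```

9.5 N: this is the 500 g canister. Seating it, then pressing.

Call:
servo_tool(
  targets=[
    {"hand": 1,"x": 0,"y": 0,"z": 0.008,"roll": 0},
    {"hand": 1,"x": 0,"y": 0,"z": 0.016,"roll": 0},
    {"hand": 1,"x": 0,"y": 0,"z": 0.022,"roll": 0},
    {"hand": 1,"x": 0,"y": 0,"z": 0.026,"roll": 0},
    {"hand": 1,"x": 0,"y": 0,"z": 0.03,"roll": 0},
    {"hand": 1,"x": 0,"y": 0,"z": 0.034,"roll": 0},
    {"hand": 1,"x": 0,"y": 0,"z": 0.036,"roll": 0},
    {"hand": 1,"x": 0,"y": 0,"z": 0.036,"roll": 0},
    {"hand": 1,"x": 0,"y": 0,"z": 0.036,"roll": 0},
    {"hand": 1,"x": 0,"y": 0,"z": 0.036,"roll": 0},
  ],
  grip_force=110,
)

```text
time: 11.57
tool_pos: [0.5716, -0.2436, 0.1018]
tcp_rot: [2.189, 2.25, 0.001]
wrist_force: [-1.9, 1.3, 5.2]
width: 0.297
grip_force: 110.6
```

Call:
servo_tool(
  targets=[
    {"hand": 1,"x": 0,"y": 0,"z": 0.003,"roll": 0},
    {"hand": 1,"x": 0,"y": 0,"z": 0.006,"roll": 0},
    {"hand": 1,"x": 0,"y": 0,"z": 0.006,"roll": 0},
    {"hand": 1,"x": 0,"y": 0,"z": 0.006,"roll": 0},
    {"hand": 1,"x": 0,"y": 0,"z": 0.006,"roll": 0},
  ],
)

```text
time: 11.98
tool_pos: [0.5719, -0.2438, 0.1006]
tcp_rot: [2.188, 2.249, 0.001]
wrist_force: [-5.0, 3.3, 14.5]
width: 0.3
grip_force: 111.6
```

Call:
servo_tool(
  targets=[
    {"hand": 1,"x": 0,"y": 0,"z": -0.002,"roll": -0.03},
    {"hand": 1,"x": 0,"y": 0,"z": -0.002,"roll": -0.06},
    {"hand": 1,"x": 0,"y": 0,"z": -0.002,"roll": -0.09},
    {"hand": 1,"x": 0,"y": 0,"z": -0.002,"roll": -0.12},
    {"hand": 1,"x": 0,"y": 0,"z": -0.002,"roll": -0.15},
    {"hand": 1,"x": 0,"y": 0,"z": -0.002,"roll": -0.18},
    {"hand": 1,"x": 0,"y": 0,"z": -0.002,"roll": -0.21},
    {"hand": 1,"x": 0,"y": 0,"z": -0.002,"roll": -0.24},
  ],
)

```text
time: 12.65
tool_pos: [0.5728, -0.2442, 0.1007]
tcp_rot: [1.2, 2.897, -0.0]
wrist_force: [-1.5, -0.1, 7.6]
width: 0.3
grip_force: 110.7
```

Call:
servo_tool(
  targets=[
    {"hand": 1,"x": 0,"y": 0,"z": 0,"roll": -0.03},
    {"hand": 1,"x": 0,"y": 0,"z": 0,"roll": -0.06},
    {"hand": 1,"x": 0,"y": 0,"z": 0,"roll": -0.09},
    {"hand": 1,"x": 0,"y": 0,"z": 0,"roll": -0.12},
    {"hand": 1,"x": 0,"y": 0,"z": 0,"roll": -0.15},
    {"hand": 1,"x": 0,"y": 0,"z": 0,"roll": -0.18},
    {"hand": 1,"x": 0,"y": 0,"z": 0,"roll": -0.205},
    {"hand": 1,"x": 0,"y": 0,"z": 0,"roll": -0.205},
  ],
)

```text
time: 13.32
tool_pos: [0.5732, -0.2437, 0.1008]
tcp_rot: [0.223, 3.127, -0.002]
wrist_force: [-0.3, 1.8, 7.7]
width: 0.297
grip_force: 110.7
```

Run:
```python
from h import *
st=bot.read_state();print(st['tool_pos'],st['tcp_rot'],st['wrist_force'],st['torque'],st['q'])
a=read_camera("top");b=read_camera("scene");w=read_camera("wrist")
z=lambda i,f:cv2.resize(i,None,fx=f,fy=f,interpolation=2)
o=np.zeros((570,780,3),np.uint8);x=z(w,.75);o[:288,:384]=x
x=z(b[170:270,290:390],2.8);o[:280,400:680]=x
x=z(a[150:220,320:420],2.8);o[300:496,:280]=x
cv2.imwrite("pics/g.png",o[:,:,::-1])
```

```text
[ 0.57315121 -0.24369008  0.10077989] [ 2.22668681e-01  3.12743906e+00 -2.28462539e-03] [-0.31904193  1.81166361  7.69027563] [0.44077856 0.1761576  0.16711929] [-4.42516529e-01  2.72310139e-01  1.84708026e+00  1.06528691e-03
  1.01586286e+00 -1.87171434e+00]
```

View pics/g.png

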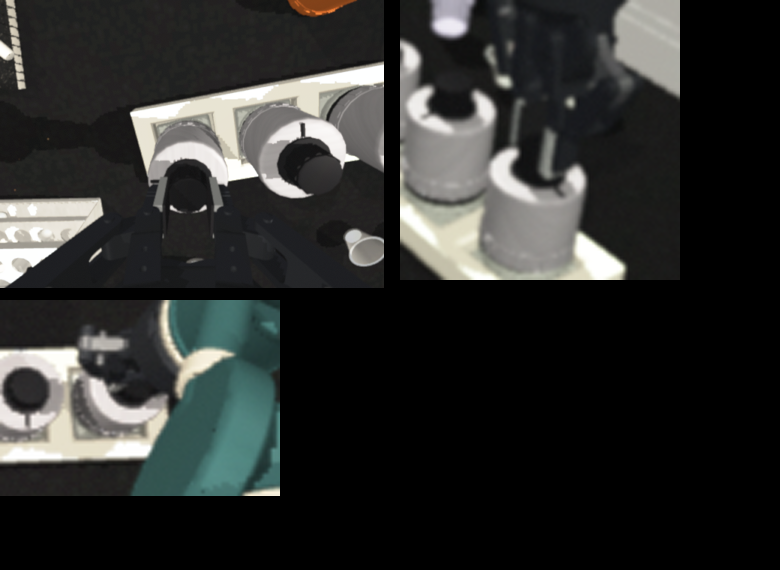

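The scene crop shows canister 3's index rib at (562,188) now pointing to −y, against canister 2's −x, so the cover has turned. Lifting.

Call:
servo_tool(
  targets=[
    {"hand": 1,"x": 0,"y": 0,"z": -0.01,"roll": 0},
    {"hand": 1,"x": 0,"y": 0,"z": -0.025,"roll": 0},
    {"hand": 1,"x": 0,"y": 0,"z": -0.04,"roll": 0},
    {"hand": 1,"x": 0,"y": 0,"z": -0.05,"roll": 0},
    {"hand": 1,"x": 0,"y": 0,"z": -0.05,"roll": 0},
    {"hand": 1,"x": 0,"y": 0,"z": -0.05,"roll": 0},
  ],
)

```text
time: 13.97
tool_pos: [0.5705, -0.243, 0.1227]
tcp_rot: [0.228, 3.133, -0.0]
wrist_force: [0.2, 0.9, -1.6]
width: 0.295
grip_force: 109.5
```

Only about 0.2 kg hangs on the gripper: the cover is free.

Call:
servo_tool(
  targets=[
    {"hand": 1,"x": 0,"y": 0,"z": -0.03,"roll": 0},
    {"hand": 1,"x": 0,"y": 0,"z": -0.06,"roll": 0},
    {"hand": 1,"x": 0,"y": 0,"z": -0.09,"roll": 0},
    {"hand": 1,"x": 0,"y": 0,"z": -0.12,"roll": 0},
    {"hand": 1,"x": 0,"y": 0,"z": -0.125,"roll": 0},
    {"hand": 1,"x": 0,"y": 0,"z": -0.125,"roll": 0},
  ],
)

```text
time: 14.47
tool_pos: [0.571, -0.2432, 0.1858]
tcp_rot: [0.228, 3.131, -0.001]
wrist_force: [0.4, 1.1, -2.4]
width: 0.297
grip_force: 109.5
```

Run:
```python
from h import *
st=bot.read_state();print(st['tool_pos'],st['tcp_rot'],st['wrist_force'])
M=R.from_rotvec(st['tcp_rot']).as_matrix()
d=M.T@(np.array([.468,-.21,st['tool_pos'][2]])-st['tool_pos']);print(d, d/.5, np.degrees(np.arctan2(M[1,0],M[0,0])))
```

```text
[ 0.5710327  -0.24324808  0.18579605] [ 2.28084567e-01  3.13137030e+00 -1.16494866e-03] [ 0.40560116  1.06212502 -2.43539165]
[ 0.1067629   0.01796679 -0.00022167] [ 0.2135258   0.03593357 -0.00044334] 171.6680616929303
```

Call:
servo_tool(
  targets=[
    {"hand": 1,"x": 0.07,"y": 0.012,"z": 0,"roll": 0},
    {"hand": 1,"x": 0.14,"y": 0.024,"z": 0,"roll": 0},
    {"hand": 1,"x": 0.2,"y": 0.034,"z": 0,"roll": 0},
    {"hand": 1,"x": 0.214,"y": 0.036,"z": 0.02,"roll": 0},
    {"hand": 1,"x": 0.214,"y": 0.036,"z": 0.08,"roll": 0},
    {"hand": 1,"x": 0.214,"y": 0.036,"z": 0.14,"roll": 0},
    {"hand": 1,"x": 0.214,"y": 0.036,"z": 0.19,"roll": 0},
    {"hand": 1,"x": 0.214,"y": 0.036,"z": 0.218,"roll": 0},
    {"hand": 1,"x": 0.214,"y": 0.036,"z": 0.218,"roll": 0},
    {"hand": 1,"x": 0.214,"y": 0.036,"z": 0.218,"roll": 0},
  ],
)

```text
time: 15.3
tool_pos: [0.466, -0.209, 0.0743]
tcp_rot: [-0.228, -3.13, -0.002]
wrist_force: [0.1, -0.6, -1.9]
width: 0.295
grip_force: 110.0
```

Call:
servo_tool(
  targets=[
    {"hand": 1,"x": 0,"y": 0,"z": 0.004,"roll": 0},
    {"hand": 1,"x": 0,"y": 0,"z": 0.008,"roll": 0},
    {"hand": 1,"x": 0,"y": 0,"z": 0.012,"roll": 0},
    {"hand": 1,"x": 0,"y": 0,"z": 0.014,"roll": 0},
    {"hand": 1,"x": 0,"y": 0,"z": 0.014,"roll": 0},
    {"hand": 1,"x": 0,"y": 0,"z": 0.014,"roll": 0},
  ],
)

```text
time: 15.8
tool_pos: [0.4679, -0.21, 0.07]
tcp_rot: [0.228, 3.132, -0.001]
wrist_force: [1.0, -0.6, 2.0]
width: 0.295
grip_force: 110.2
```

Touched down. Release and rise.

Call:
servo_tool(
  targets=[
    {"hand": -1,"x": 0,"y": 0,"z": 0,"roll": 0},
    {"hand": -1,"x": 0,"y": 0,"z": 0,"roll": 0},
    {"hand": -1,"x": 0,"y": 0,"z": 0,"roll": 0},
    {"hand": -1,"x": 0,"y": 0,"z": 0,"roll": 0},
    {"hand": -1,"x": 0,"y": 0,"z": 0,"roll": 0},
    {"hand": -1,"x": 0,"y": 0,"z": -0.02,"roll": 0},
    {"hand": -1,"x": 0,"y": 0,"z": -0.08,"roll": 0},
    {"hand": -1,"x": 0,"y": 0,"z": -0.16,"roll": 0},
    {"hand": -1,"x": 0,"y": 0,"z": -0.24,"roll": 0},
    {"hand": -1,"x": 0,"y": 0,"z": -0.26,"roll": 0},
  ],
  grip_force=60,
)

```text
time: 16.63
tool_pos: [0.4708, -0.2114, 0.2071]
tcp_rot: [0.227, 3.123, -0.007]
wrist_force: [1.4, -0.6, 1.0]
width: 1.0
grip_force: 0.0
```

Run:
```python
from h import *
st=bot.read_state();print(st['tool_pos'],st['tcp_rot'],st['wrist_force'],st['width'])
M=R.from_rotvec(st['tcp_rot']).as_matrix()
d=M.T@(np.array([.571,-.200,.2])-st['tool_pos']);print(d/.5, np.degrees(np.arctan2(M[1,0],M[0,0])))
```

```text
[ 0.47082221 -0.21144663  0.20712179] [ 0.2272429   3.122531   -0.00708606] [ 1.434399   -0.60409123  1.04224116] 1.000323047475028
[-0.19476097  0.05171708  0.01621272] 171.67643534350267
```

Call:
servo_tool(
  targets=[
    {"hand": -1,"x": -0.21,"y": -0.067,"z": 0,"roll": 0.443},
    {"hand": -1,"x": -0.21,"y": -0.067,"z": 0,"roll": 0.443},
    {"hand": -1,"x": -0.21,"y": -0.067,"z": 0,"roll": 0.443},
    {"hand": -1,"x": -0.21,"y": -0.067,"z": 0,"roll": 0.443},
    {"hand": -1,"x": -0.21,"y": -0.067,"z": 0,"roll": 0.443},
    {"hand": -1,"x": -0.21,"y": -0.067,"z": 0,"roll": 0.443},
    {"hand": -1,"x": -0.21,"y": -0.067,"z": 0,"roll": 0.443},
    {"hand": -1,"x": -0.21,"y": -0.067,"z": 0,"roll": 0.443},
    {"hand": -1,"x": -0.21,"y": -0.067,"z": 0,"roll": 0.443},
    {"hand": -1,"x": -0.21,"y": -0.067,"z": 0,"roll": 0.443},
  ],
)

```text
time: 17.47
tool_pos: [0.5662, -0.2579, 0.1994]
tcp_rot: [2.026, 2.401, 0.0]
wrist_force: [0.5, 0.4, -0.2]
width: 1.004
grip_force: 0.0
```

Call:
servo_tool(
  targets=[
    {"hand": -1,"x": 0,"y": 0,"z": 0,"roll": 0.044},
    {"hand": -1,"x": 0,"y": 0,"z": 0,"roll": 0.044},
    {"hand": -1,"x": 0,"y": 0,"z": 0,"roll": 0.044},
    {"hand": -1,"x": 0,"y": 0,"z": 0,"roll": 0.044},
    {"hand": -1,"x": 0,"y": 0,"z": 0,"roll": 0.044},
  ],
)

```text
time: 17.88
tool_pos: [0.5662, -0.2579, 0.1991]
tcp_rot: [2.177, 2.265, 0.0]
wrist_force: [0.2, 0.5, -0.1]
width: 0.997
grip_force: 0.0
```

Run:
```python
from h import *
st=bot.read_state();w=read_camera("wrist");print(st['tool_pos'],st['tcp_rot'],st['wrist_force'],np.abs(st['joint_vel']).max())
import pickle;pickle.dump((st,w),open("w2.pkl","wb"))
b=read_camera("scene")
C=cam("wrist",st);print("pred knob",proj(C,(.571,-.2435,.086)),"rim",proj(C,(.571,-.2435,.052)))
o=np.zeros((384,780,3),np.uint8);o[:,:512]=w;o[:268,512:]=cv2.resize(b[170:270,270:370],(268,268),interpolation=2)
cv2.imwrite("pics/h.png",o[:,:,::-1])
```

```text
[ 0.56617223 -0.25794557  0.1991258 ] [2.17729553e+00 2.26462967e+00 5.10201378e-05] [ 0.2143368   0.45440117 -0.12863017] 0.010974938790746454
pred knob [256.42812092 171.21683028] rim [255.8187943  162.32905929]
```

View pics/h.png

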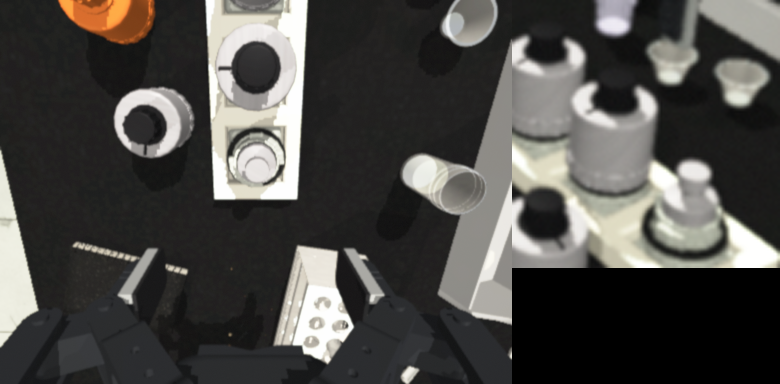

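The open canister stands with the weight's knob at wrist (257,169); the cover stands upright on the bench at wrist (153,122). In the scene crop the knob top is at (694,170).

Run:
```python
from h import *
import pickle
st,w=pickle.load(open("w2.pkl","rb"));C=cam("wrist",st)
k=ray(C,257.3,170);s=ray(cam("scene"),270+(694-512)/2.68,170+170/2.68)
p,r=tri([k,s]);print(p,r,onz(C,257.3,170,.085))
M=R.from_rotvec(st['tcp_rot']).as_matrix()
d=M.T@(np.array([.571,-.2425,.067])-st['tool_pos']);print(d/.5, np.degrees(np.arctan2(M[1,0],M[0,0])))
```

```text
[ 0.5724149  -0.24338181  0.08421715] [np.float64(0.0008266249789388), np.float64(0.0008266249789387144)] [ 0.57175905 -0.24261509  0.085     ]
[0.03049515 0.01084329 0.26425152] 92.25273180224366
```

Call:
servo_tool(
  targets=[
    {"hand": -1,"x": 0.03,"y": 0.012,"z": 0.04,"roll": 0},
    {"hand": -1,"x": 0.03,"y": 0.012,"z": 0.1,"roll": 0},
    {"hand": -1,"x": 0.03,"y": 0.012,"z": 0.16,"roll": 0},
    {"hand": -1,"x": 0.03,"y": 0.012,"z": 0.22,"roll": 0},
    {"hand": -1,"x": 0.03,"y": 0.012,"z": 0.25,"roll": 0},
    {"hand": -1,"x": 0.03,"y": 0.012,"z": 0.265,"roll": 0},
    {"hand": -1,"x": 0.03,"y": 0.012,"z": 0.265,"roll": 0},
    {"hand": -1,"x": 0.03,"y": 0.012,"z": 0.265,"roll": 0},
  ],
)

```text
time: 18.65
tool_pos: [0.572, -0.243, 0.067]
tcp_rot: [2.179, 2.262, 0.0]
wrist_force: [1.2, 0.5, 0.6]
width: 1.002
grip_force: 0.0
```

Call:
servo_tool(
  targets=[
    {"hand": 1,"x": 0,"y": 0,"z": 0,"roll": 0},
    {"hand": 1,"x": 0,"y": 0,"z": 0,"roll": 0},
    {"hand": 1,"x": 0,"y": 0,"z": 0,"roll": 0},
    {"hand": 1,"x": 0,"y": 0,"z": 0,"roll": 0},
    {"hand": 1,"x": 0,"y": 0,"z": 0,"roll": 0},
    {"hand": 1,"x": 0,"y": 0,"z": 0,"roll": 0},
    {"hand": 1,"x": 0,"y": 0,"z": 0,"roll": 0},
    {"hand": 1,"x": 0,"y": 0,"z": 0,"roll": 0},
    {"hand": 1,"x": 0,"y": 0,"z": 0,"roll": 0},
  ],
  grip_force=60,
)

```text
time: 19.4
tool_pos: [0.5718, -0.243, 0.0674]
tcp_rot: [2.179, 2.262, 0.0]
wrist_force: [-2.0, 1.5, 5.3]
width: 0.225
grip_force: 58.6
```

Call:
servo_tool(
  targets=[
    {"hand": 1,"x": 0,"y": 0,"z": -0.01,"roll": 0},
    {"hand": 1,"x": 0,"y": 0,"z": -0.025,"roll": 0},
    {"hand": 1,"x": 0,"y": 0,"z": -0.04,"roll": 0},
    {"hand": 1,"x": 0,"y": 0,"z": -0.06,"roll": 0},
    {"hand": 1,"x": 0,"y": 0,"z": -0.08,"roll": 0},
    {"hand": 1,"x": 0,"y": 0,"z": -0.1,"roll": 0},
    {"hand": 1,"x": 0,"y": 0,"z": -0.1,"roll": 0},
    {"hand": 1,"x": 0,"y": 0,"z": -0.1,"roll": 0},
  ],
)

```text
time: 20.07
tool_pos: [0.5726, -0.2432, 0.1181]
tcp_rot: [2.178, 2.26, 0.001]
wrist_force: [0.5, 0.4, -5.4]
width: 0.226
grip_force: 59.1
```

Call:
servo_tool(
  targets=[
    {"hand": 1,"x": 0,"y": 0,"z": -0.06,"roll": 0},
    {"hand": 1,"x": 0,"y": 0,"z": -0.12,"roll": 0},
    {"hand": 1,"x": 0.03,"y": 0.002,"z": -0.18,"roll": 0},
    {"hand": 1,"x": 0.09,"y": 0.004,"z": -0.2,"roll": 0},
    {"hand": 1,"x": 0.15,"y": 0.007,"z": -0.2,"roll": 0},
    {"hand": 1,"x": 0.21,"y": 0.01,"z": -0.2,"roll": 0},
    {"hand": 1,"x": 0.27,"y": 0.012,"z": -0.2,"roll": 0},
    {"hand": 1,"x": 0.33,"y": 0.015,"z": -0.2,"roll": 0},
    {"hand": 1,"x": 0.39,"y": 0.018,"z": -0.2,"roll": 0},
    {"hand": 1,"x": 0.43,"y": 0.02,"z": -0.2,"roll": 0},
  ],
)

```text
time: 20.9
tool_pos: [0.5727, -0.0247, 0.2157]
tcp_rot: [-2.177, -2.262, -0.0]
wrist_force: [-0.2, -0.1, -5.8]
width: 0.227
grip_force: 60.0
```

Call:
servo_tool(
  targets=[
    {"hand": 1,"x": 0.06,"y": 0.003,"z": 0,"roll": 0},
    {"hand": 1,"x": 0.12,"y": 0.005,"z": 0,"roll": 0},
    {"hand": 1,"x": 0.18,"y": 0.008,"z": 0,"roll": 0},
    {"hand": 1,"x": 0.24,"y": 0.01,"z": 0,"roll": 0},
    {"hand": 1,"x": 0.29,"y": 0.012,"z": 0,"roll": 0},
    {"hand": 1,"x": 0.31,"y": 0.013,"z": 0,"roll": 0},
    {"hand": 1,"x": 0.31,"y": 0.013,"z": 0,"roll": 0},
    {"hand": 1,"x": 0.31,"y": 0.013,"z": 0,"roll": 0},
  ],
)

```text
time: 21.57
tool_pos: [0.5738, 0.1276, 0.2158]
tcp_rot: [-2.178, -2.264, 0.003]
wrist_force: [-0.1, 0.4, -4.3]
width: 0.232
grip_force: 59.9
```

Run:
```python
from h import *
st=bot.read_state();w=read_camera("wrist");print(st['tool_pos'],st['tcp_rot'],st['wrist_force'])
C=cam("wrist",st);M=R.from_rotvec(st['tcp_rot']).as_matrix()
print("pred pan",proj(C,(.575,.1555,.053)))
d=M.T@(np.array([.575,.1555,.110])-st['tool_pos']);print(d/.5)
a=read_camera("scene")
o=np.zeros((384,780,3),np.uint8);o[:,:512]=w;o[:268,512:]=cv2.resize(a[90:210,170:290],(268,268),interpolation=2)
cv2.imwrite("pics/i.png",o[:,:,::-1])
```

```text
[0.57384442 0.12759915 0.21582044] [-2.17788168 -2.26406762  0.00260264] [-0.07465105  0.36264501 -4.28593528]
pred pan [252.80159911 145.81402634]
[0.05590276 0.00473666 0.21157382]
```

View pics/i.png

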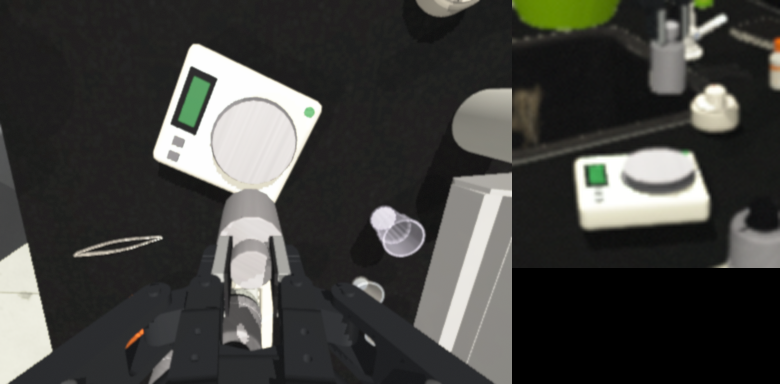

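The weight hangs in the fingers; pan centre is at wrist (253,142), within 4 px of the prediction. Lowering towards it.

Call:
servo_tool(
  targets=[
    {"hand": 1,"x": 0.03,"y": 0.003,"z": 0.02,"roll": 0},
    {"hand": 1,"x": 0.06,"y": 0.006,"z": 0.06,"roll": 0},
    {"hand": 1,"x": 0.06,"y": 0.006,"z": 0.11,"roll": 0},
    {"hand": 1,"x": 0.06,"y": 0.006,"z": 0.15,"roll": 0},
    {"hand": 1,"x": 0.06,"y": 0.006,"z": 0.18,"roll": 0},
    {"hand": 1,"x": 0.06,"y": 0.006,"z": 0.2,"roll": 0},
    {"hand": 1,"x": 0.06,"y": 0.006,"z": 0.207,"roll": 0},
    {"hand": 1,"x": 0.06,"y": 0.006,"z": 0.207,"roll": 0},
    {"hand": 1,"x": 0.06,"y": 0.006,"z": 0.207,"roll": 0},
    {"hand": 1,"x": 0.06,"y": 0.006,"z": 0.207,"roll": 0},
  ],
)

```text
time: 22.5
tool_pos: [0.5775, 0.1578, 0.1146]
tcp_rot: [2.179, 2.261, 0.004]
wrist_force: [0.6, 0.1, -4.8]
width: 0.23
grip_force: 59.8
```

Call:
servo_tool(
  targets=[
    {"hand": 1,"x": 0,"y": 0,"z": 0.003,"roll": 0},
    {"hand": 1,"x": 0,"y": 0,"z": 0.006,"roll": 0},
    {"hand": 1,"x": 0,"y": 0,"z": 0.008,"roll": 0},
    {"hand": 1,"x": 0,"y": 0,"z": 0.008,"roll": 0},
    {"hand": 1,"x": 0,"y": 0,"z": 0.008,"roll": 0},
    {"hand": 1,"x": 0,"y": 0,"z": 0.008,"roll": 0},
  ],
)

```text
time: 23.0
tool_pos: [0.5762, 0.1577, 0.109]
tcp_rot: [-2.18, -2.262, 0.0]
wrist_force: [-0.2, 0.2, -4.6]
width: 0.229
grip_force: 59.8
```

Call:
servo_tool(
  targets=[
    {"hand": 1,"x": 0,"y": 0,"z": 0.002,"roll": 0},
    {"hand": 1,"x": 0,"y": 0,"z": 0.004,"roll": 0},
    {"hand": 1,"x": 0,"y": 0,"z": 0.006,"roll": 0},
    {"hand": 1,"x": 0,"y": 0,"z": 0.006,"roll": 0},
    {"hand": 1,"x": 0,"y": 0,"z": 0.006,"roll": 0},
  ],
)

```text
time: 23.42
tool_pos: [0.5763, 0.1577, 0.1061]
tcp_rot: [2.18, 2.262, 0.0]
wrist_force: [-1.0, 0.5, -4.7]
width: 0.226
grip_force: 60.0
```

Call:
servo_tool(
  targets=[
    {"hand": 1,"x": 0,"y": 0,"z": 0.001,"roll": 0},
    {"hand": 1,"x": 0,"y": 0,"z": 0.001,"roll": 0},
    {"hand": 1,"x": 0,"y": 0,"z": 0.001,"roll": 0},
  ],
)

```text
time: 23.67
tool_pos: [0.5763, 0.1578, 0.1057]
tcp_rot: [2.18, 2.262, 0.0]
wrist_force: [-0.5, 0.3, -2.4]
width: 0.226
grip_force: 60.0
```

Contact. One more mm, then check.

Call:
servo_tool(
  targets=[
    {"hand": 1,"x": 0,"y": 0,"z": 0.001,"roll": 0},
    {"hand": 1,"x": 0,"y": 0,"z": 0.002,"roll": 0},
    {"hand": 1,"x": 0,"y": 0,"z": 0.002,"roll": 0},
    {"hand": 1,"x": 0,"y": 0,"z": 0.002,"roll": 0},
  ],
)

```text
time: 24.0
tool_pos: [0.5763, 0.1578, 0.1048]
tcp_rot: [2.18, 2.262, 0.0]
wrist_force: [-2.3, -0.3, 0.3]
width: 0.23
grip_force: 60.1
```

Wrist force is now zero: the pan carries the weight. Release.

Call:
servo_tool(
  targets=[
    {"hand": -0.4,"x": 0,"y": 0,"z": 0,"roll": 0},
    {"hand": -0.4,"x": 0,"y": 0,"z": 0,"roll": 0},
    {"hand": -1,"x": 0,"y": 0,"z": 0,"roll": 0},
    {"hand": -1,"x": 0,"y": 0,"z": 0,"roll": 0},
    {"hand": -1,"x": 0,"y": 0,"z": 0,"roll": 0},
    {"hand": -1,"x": 0,"y": 0,"z": -0.02,"roll": 0},
    {"hand": -1,"x": 0,"y": 0,"z": -0.07,"roll": 0},
    {"hand": -1,"x": 0,"y": 0,"z": -0.14,"roll": 0},
    {"hand": -1,"x": 0,"y": 0,"z": -0.22,"roll": 0},
    {"hand": -1,"x": 0,"y": 0,"z": -0.26,"roll": 0},
  ],
)

```text
time: 24.83
tool_pos: [0.5783, 0.1582, 0.2406]
tcp_rot: [2.177, 2.26, 0.009]
wrist_force: [1.8, -0.1, 1.1]
width: 0.998
grip_force: 0.0
```

Call:
servo_tool(
  targets=[
    {"hand": -1,"x": 0,"y": 0,"z": -0.04,"roll": 0},
    {"hand": -1,"x": 0,"y": 0,"z": -0.04,"roll": 0},
    {"hand": -1,"x": 0,"y": 0,"z": -0.04,"roll": 0},
    {"hand": -1,"x": 0,"y": 0,"z": -0.04,"roll": 0},
  ],
)

```text
time: 25.17
tool_pos: [0.5757, 0.1576, 0.254]
tcp_rot: [-2.179, -2.262, 0.001]
wrist_force: [0.2, -0.7, -0.5]
width: 1.002
grip_force: 0.0
```

Run:
```python
from h import *
st=bot.read_state();w=read_camera("wrist");print(st['time'],st['tool_pos'],st['wrist_force'])
a=read_camera("scene")
o=np.zeros((480,800,3),np.uint8);o[:288,:384]=cv2.resize(w,(384,288));x=cv2.resize(a[130:290,190:380],(416,350),interpolation=2);o[:350,384:]=x
cv2.imwrite("pics/j.png",o[:,:,::-1])
```

```text
25.1667 [0.57573644 0.15759733 0.25397563] [ 0.24370424 -0.65745391 -0.49831945]
```

View pics/j.png

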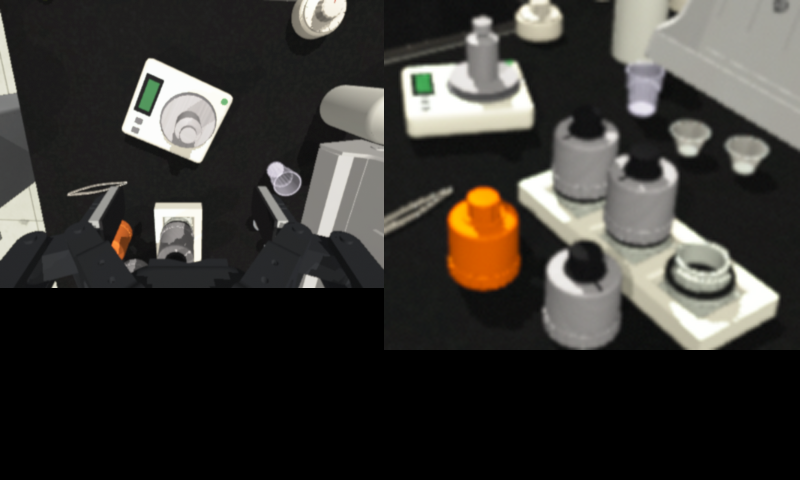

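The weight stands upright on the pan at (483,55). The cover stands upright on the bench at (583,295), and all three canisters are seated, so I'm handing it in.

```bash
python3 -c "
from workcell import ticket
print(ticket.finish_job())"
```

```text
the job is handed in; nothing more can be done
None
```

I found the 500 g weight in canister 3 (the −y end) and set it on the pan. That cover stands on the bench, all three canisters are in their wells, and the job was handed in at about 25 s; no verdict came back.

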